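# Zero the rolling mill and open it four clicks

### The job

Pull the brass strip out of the bench rolling mill and lay it flat on the bench beside or in front of the mill, clear of it, without dropping it. Then turn the black knurled ring on top clockwise (seen from above) until the two steel rolls just touch - feel for it and do not force them together - and back it off exactly four clicks, ready for the next pass. Leave the other things on the bench where they are.

Things in the scene. Friction and masses are not known exactly. Their poses are not given: they have to be found in the camera images.
- mill: Green cast-iron bench rolling mill, fixed: base 130 (x) x 190 mm (y), crown 68 x 150 mm, its top 189 mm above the bench. Origin on the bench under its middle; z up, y along the rolls, -x the infeed side. A crank on the +y side reaches y = 185, x = 30, z = 168 mm; it is not needed. The bench on the -y side is free for 0.2 m, and beyond that a wooden shelf unit stands at the right.
- infeed_edge (a point): Middle of the front edge of the mill's infeed table, a plate 44 x 76 mm whose top is 84 mm above the bench, with 8 mm high guides 72 mm apart; axes as the mill's.
- ring_grip (a point): Fixed point on the upright axis of the adjusting ring, at the height to grip it, 222 mm above the bench. The ring is a black knurled cylinder 58 mm across, from 199 to 233 mm above the bench. It turns in place, without rising or sinking. Clockwise from above lowers the upper roll by 0.75 mm a click.
- plunger_tip (a point): Ball of the spring plunger that makes the clicks, in a housing in front of the ring's index wheel, up to 196 mm above the bench and 58 mm from the ring's axis. 18 clicks to a turn: a click is 20 degrees. Going over a click takes up to 0.1 N m; near a notch the ring snaps in and stays there.
- upper_roll: Upper steel roll, 44 mm across, 94 mm long, moved by the ring. Origin on the middle of its lowest line; axes as the mill's. At the start it stands 7 to 10 clicks open. Once the rolls touch there is no more click: the turning resistance climbs steeply, by about 0.05 N m a degree. 0.15 to 0.35 N m is a clear touch, more than 0.45 N m is forcing it.
- lower_roll: Lower steel roll of the same size, fixed. Origin on the middle of its topmost line, 84 mm above the bench; axes as the mill's. The gap is the height of the upper roll's origin over this one, but the poses are too coarse to count clicks by. The touch comes with the ring in a notch: that notch is zero.
- strip_mid (a point): Centre of the loose brass strip: 120 mm long (its x), 24 wide (y), 4 thick, 98 g. At the start it lies flat on the lower roll and the infeed table, one end about 15 mm past the middle of the rolls, the other about 35 mm out beyond the table's front edge, where its edges can be gripped from above.
- strip: The same strip; origin at its centre.
- calliper: Digital calliper lying on the bench, 72 x 219 x 17 mm; origin under its middle. Leave it.
- nut_jar: Clear jar of nuts with a black lid, 54 x 52 x 62 mm; origin under its middle. Leave it.
- pliers: Red-handled pliers, 52 x 169 x 16 mm; origin under their middle. Leave them.
- sanding_block: Yellow and cream sanding block, 102 x 72 x 56 mm; origin under its middle. Leave it.

How it is judged:
By the outcome, as a careful person would: the job done as asked, in the order asked, and still so for the second after the job is handed in, with the robot touching nothing.
It also fails if it takes over 72 s, if anything falls off the work surface, if the arm or the gripper's body presses on something with over 40 N, if the wrist force passes 120 N, or if a joint passes its speed limit or range.

### The arm

A 7-joint arm with a two-finger parallel gripper is mounted at the origin on a cart in front of the work surface, level with it; the furniture and walls round the work are solid. World frame = base frame: x ahead of the robot, y to its left, z up, the work surface at z = 0. Lengths are in m, angles in rad, forces in N, time in s.
With the tool pointing down it reaches from about 0.4 to 0.85 m from the base axis. Payload 4.5 kg.
Tool frame: the origin (TCP) lies midway between the tips of the shut fingers; the grasp point (between the pads) lies 19 mm behind it; z points along the fingers, y is the line along which they close (so a half turn about z gives the same grasp; the last joint's range is limited). The gripper opens to 85 mm and grips with 20 to 120 N. Pads are 22 mm wide; open, the fingers measure 114 mm over their backs; the gripper's body (76 mm by 85 mm) begins 54 mm behind the grasp point. The pads swing forward as they close: fully open they stand 13 mm farther back than shut.
Start: joints at [1.185, 0.689, -0.195, 1.565, 0.157, 0.902, -0.215], TCP at [0.255, -0.571, 0.231] pointing down, gripper open.
Joint ranges: [-3.01, 3.01], [-0.46, 2.08], [-1.47, 1.51], [0.13, 2.56], [-1, 4.14], [0.04, 2.09], [-2.66, 2.66]. Speed limits (rad/s): [2.57, 2.57, 3.14, 3.14, 3.14, 3.14, 3.14].

### API

Orientations are given as a unit quaternion [x, y, z, w].
In Python, from cell import manip, camera, camera_info, job, regions_of gives the robot as it stands.
- The arm moves only by the tool step_arm, never from a script. Its argument "plan" is text: rows parted by semicolons, each of 7 numbers parted by spaces: the shift along the tool's x, y, z in units of 40 mm (1.0 is 40 mm), then the turn, a rotation vector about the tool's x, y, z in rad, then the opening, from -1 (shut) to 1 (fully open). A call has exactly 5 rows; each row shifts and turns the commanded pose from where the row before left it, along the tool's axes as they then stand; what a row does not reach is not made up. A row lasts 1/8 s, in which the tool goes at most 62.5 mm and 10.7 degrees, less where a joint would pass 70% of its speed; a pose out of reach is approached as far as the arm can. A call is refused whole if a number of a shift passes 1 or a number of a turn 0.188, either way. A call with a gripper value outside its range is refused whole. The fingers move at their own pace and stop on an object; "newtons" is the grip in N (left out, the last holds). Time passes only in rows, so rows that do not move let the fingers close, or fill a call up. It gives the time, the measured TCP pose, the force, the opening and the grip force at its end, in the units of the state.
- manip.state(): the state, without advancing time (a new reading comes with each control period).
- camera(name): name is "side" or "top" or "wrist"; returns the picture (400x640x3 uint8, red, green, blue); there is no depth.
- camera_info(name): a dict with "K" (3x3 intrinsics, pixels), "D" ([k1, k2, p1, p2, k3] as OpenCV has them; the pictures are not rectified), "origin" and "rotation" of the camera in the world. Camera axes: x right, y down, z forward; pixel columns grow to the right and rows downward; lengths in m; the calibration is good to about 2 mm. A picture is of the moment at which its call begins: read the wrist's pose just before it. camera_info takes no time and is no camera call; for the wrist camera it gives the pose at the moment of the call.
- job.sign_off(): hands the job in; it is judged then, once.
Trained networks look in the newest picture that a camera, given by its name, has taken for a name from the list of things; names that differ only in an ending like _2 or _b are one class to them, and where a whole thing is asked for, a point or a joint stands for the part that bears it (a point fixed in the world has none). Each returns a list of dicts, best first, with "score" (0 to 1); they miss things now and then, are a little off and sometimes report something else, mostly with a low value. They report only what shows in the picture. A call takes as long as a camera call.
- regions_of(camera, target): "region" (400x640 bool, what is visible of it) and "pixel" ([row, column] in pixels, amid what is visible of it).
The state is a dict: "clock": time; "qpos": joint angles; "joint_velocities": joint speeds; "joint_torque": joint torques, N m; "ee_pos": TCP position; "orientation": TCP orientation; "wrist_force": force on the tool from outside, world axes, zero at the start; "moment": the same for the moment, N m; "finger_gap": finger opening in m; "grip_force": force on a finger pad.
Only numpy, scipy, OpenCV 4.12 (cv2) and the standard library are available. Lean on these libraries where they do the work, as an engineer would, in place of code of your own. Each camera call takes 0.05 s, during which the arm holds its last target. There are 200 camera calls.

## Working session

There is one attempt and no reset: what is moved stays moved. The work goes in short steps, Python scripts to look and compute and a tool call to move; the robot and the scene stay as the last step left them, time stands still between calls to the robot, and variables do not carry over. Pictures are saved under pics/ and viewed, at most 10 in all, crops included, and the job is handed in when it is done.

Besides the shell and the picture viewer there is one more tool, called after "Call:" by a JSON object that holds its "method" and its "body". step_arm: Moves the arm, as the interface text tells. Its arguments: {"type":"object","properties":{"plan":{"type":"string"},"newtons":{"type":"number"}},"required":["plan"]}

```bash
mkdir -p pics; ls
python3 - <<'E'
from cell import manip,camera,camera_info,regions_of
import cv2,numpy as np
s=manip.state(); print({k:np.round(v,3).tolist() for k,v in s.items()})
ims=[]
for c in ("side","top"):
    im=camera(c); ims.append(im); i=camera_info(c); print(c,np.round(i["K"],1).tolist(),np.round(i["origin"],3),np.round(i["rotation"],3).tolist())
    for t in ("mill","infeed_edge","ring_grip","plunger_tip","upper_roll","lower_roll","strip","strip_mid","calliper","nut_jar","pliers","sanding_block"):
        r=regions_of(c,t)[:2]
        print(c,t,[(round(float(x["score"]),2),np.round(x["pixel"]).tolist(),int(x["region"].sum())) for x in r])
for c,im in zip(("side","top"),ims): cv2.imwrite(f"pics/{c}0.png",im[:,:,::-1])
E
```

```text
pics
{'clock': 0.0, 'qpos': [1.185, 0.69, -0.195, 1.566, 0.157, 0.902, -0.215], 'joint_velocities': [0.001, 0.001, -0.0, -0.001, 0.001, -0.002, 0.001], 'joint_torque': [-0.001, -53.961, -1.267, -15.854, 0.009, 0.009, -0.0], 'ee_pos': [0.254, -0.57, 0.23], 'orientation': [0.978, 0.208, -0.0, -0.001], 'wrist_force': [-0.704, -0.005, 0.107], 'moment': [0.005, -0.002, 0.011], 'grip_force': 0.0, 'finger_gap': 0.085}
side [[414.6, 0.0, 315.8], [0.0, 414.6, 201.8], [0.0, 0.0, 1.0]] [-0.119 -0.985  0.911] [0.842, -0.252, 0.147, -0.454]
side mill [(0.96, [220.0, 323.0], 501)]
side infeed_edge [(0.57, [221.0, 325.0], 571)]
side ring_grip [(0.71, [216.0, 323.0], 537)]
side plunger_tip [(0.91, [219.0, 322.0], 567)]
side upper_roll [(0.46, [220.0, 259.0], 362)]
side lower_roll []
side strip [(0.45, [207.0, 314.0], 60)]
side strip_mid [(0.64, [207.0, 313.0], 62), (0.61, [218.0, 321.0], 506)]
side calliper [(0.84, [222.0, 259.0], 324), (0.49, [221.0, 324.0], 544)]
side nut_jar [(0.44, [196.0, 251.0], 154)]
side pliers [(0.63, [328.0, 348.0], 220)]
side sanding_block [(0.8, [185.0, 276.0], 366)]
top [[443.0, 0.0, 324.2], [0.0, 443.0, 201.1], [0.0, 0.0, 1.0]] [ 0.357 -0.044  1.405] [-0.705, 0.706, -0.053, 0.039]
top mill [(0.6, [160.0, 288.0], 2923)]
top infeed_edge [(0.85, [162.0, 287.0], 2815)]
top ring_grip [(0.73, [164.0, 287.0], 3040)]
top plunger_tip [(0.56, [162.0, 288.0], 2934)]
top upper_roll [(0.62, [184.0, 291.0], 215), (0.44, [154.0, 260.0], 111)]
top lower_roll []
top strip []
top strip_mid [(0.53, [183.0, 291.0], 201), (0.19, [235.0, 432.0], 330)]
top calliper [(0.98, [242.0, 241.0], 562)]
top nut_jar [(0.8, [227.0, 202.0], 232)]
top pliers [(0.88, [233.0, 436.0], 264)]
top sanding_block [(0.93, [188.0, 198.0], 944)]
```

Run:
```python
import cv2
a=cv2.imread("pics/side0.png")[150:350,200:400]; b=cv2.imread("pics/top0.png")[100:300,170:470]
cv2.imwrite("pics/a.png",cv2.resize(a,None,fx=3,fy=3,interpolation=2)); cv2.imwrite("pics/b.png",cv2.resize(b,None,fx=2.66,fy=2.66,interpolation=2))
```

```text
(no output)
```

View pics/a.png

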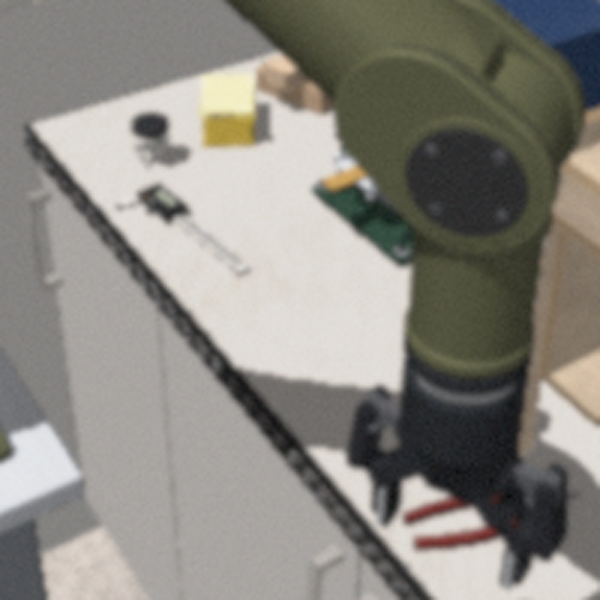

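View pics/b.png

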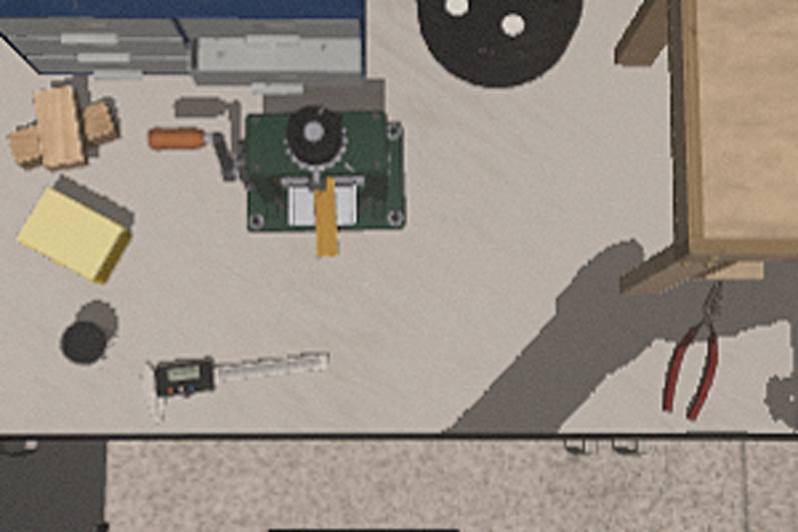

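```bash
cat > h.py <<'E'
from cell import manip,camera,camera_info,regions_of
import cv2,numpy as np
from scipy.spatial.transform import Rotation as R
def world(info,uv,z):
    n=cv2.undistortPoints(np.array([[uv]],float),np.array(info["K"]),np.array(info["D"]))[0,0]
    d=R.from_quat(info["rotation"]).apply([n[0],n[1],1]); o=np.array(info["origin"])
    return o+d*(z-o[2])/d[2]
def st():
    s=manip.state(); r=R.from_quat(s["orientation"]).as_matrix()
    print("t",round(s["clock"],2),"tcp",np.round(s["ee_pos"],4),"toolx",np.round(r[:,0],3),"tooly",np.round(r[:,1],3),"z",np.round(r[:,2],3),"q",np.round(s["qpos"],2),"F",np.round(s["wrist_force"],1),"M",np.round(s["moment"],3),"gap",round(s["finger_gap"],4),"grip",round(s["grip_force"],1))
    return s,r
E
python3 - <<'E'
from h import *
i=camera_info("top")
P=lambda x,y,z:np.round(world(i,(170+x/2.66,100+y/2.66),z),3)[:2]
print("ring",P(316,135,.233),"strip out",P(327,256,.088),"in",P(326,180,.088))
print("table",P(288,183,.084),P(356,183,.084),P(356,224,.084),P(288,225,.084))
print("base front",P(250,230,.02),P(404,230,.02),"crown",P(248,115,.15))
print("calliper",P(150,390,0),P(328,360,0),"shelf",P(690,240,.3),P(620,290,0),"mill right back",P(404,124,.02))
E
```

```text
ring [0.648 0.028] strip out [0.545 0.023] in [0.632 0.025]
table [0.629 0.069] [ 0.629 -0.009] [ 0.582 -0.009] [0.581 0.068]
base front [0.585 0.118] [ 0.586 -0.065] crown [0.691 0.107]
calliper [0.397 0.235] [0.432 0.026] shelf [ 0.53  -0.333] [ 0.516 -0.325] mill right back [ 0.715 -0.065]
```

Call:
{"method": "step_arm", "body": {"plan": "0.6 -0.9 0 0 0 0.084 1;0.6 -0.9 0 0 0 0.084 1;0.5 -0.95 0 0 0 0.084 1;0.5 -0.95 0 0 0 0.084 1;0.45 -1 0 0 0 0.084 1", "newtons": 80}}

```text
clock: 1.92
ee_pos: [0.3111, -0.3611, 0.2315]
orientation: [1.0, -0.002, 0.0, 0.0]
wrist_force: [0.9, -0.0, -0.1]
finger_gap: 0.0854
grip_force: 0.0
```

Call:
{"method": "step_arm", "body": {"plan": "0.4 -1 0 0 0 0 1;0.4 -1 0 0 0 0 1;0.4 -1 0 0 0 0 1;0.4 -1 0 0 0 0 1;0.4 -1 0 0 0 0 1"}}

```text
clock: 2.55
ee_pos: [0.3915, -0.161, 0.2316]
orientation: [1.0, -0.0, 0.001, 0.0]
wrist_force: [1.2, -0.2, 0.4]
finger_gap: 0.0854
grip_force: 0.0
```

Call:
{"method": "step_arm", "body": {"plan": "0.45 -0.92 0 0 0 0 1;0.45 -0.92 0 0 0 0 1;0.45 -0.92 0 0 0 0 1;0.45 -0.92 0 0 0 0 1;0.45 -0.92 0 0 0 0 1"}}

```text
clock: 3.18
ee_pos: [0.4815, 0.0231, 0.2315]
orientation: [1.0, 0.0, 0.0, 0.0]
wrist_force: [-0.6, -0.5, -0.3]
finger_gap: 0.0856
grip_force: 0.0
```

Run:
```python
from h import *
s,r=st()
i=camera_info("wrist"); im=camera("wrist"); print(np.round(i["origin"],3))
for t,z in (("strip",.088),("mill",.1),("ring_grip",.222),("plunger_tip",.196),("infeed_edge",.084)):
    for x in regions_of("wrist",t)[:1]:
        p=x["pixel"]; print(t,x["score"],p,np.round(world(i,(p[1],p[0]),z),3))
        if t=="strip":
            m=x["region"].astype(np.uint8); c=cv2.minAreaRect(np.argwhere(m)[:,::-1].astype(np.float32))
            print([np.round(world(i,q,.088),4)[:2] for q in cv2.boxPoints(c)])
cv2.imwrite("pics/w1.png",im[:,:,::-1])
```

```text
t 3.17 tcp [0.4815 0.0231 0.2315] toolx [1.    0.    0.001] tooly [ 0. -1.  0.] z [ 0.001 -0.    -1.   ] q [-0.15  0.5   0.    1.99 -0.    0.65 -1.71] F [-0.6 -0.5 -0.3] M [-0.038 -0.08  -0.014] gap 0.0856 grip 0.0
[0.557 0.022 0.374]
strip 0.67 [49.2, 313.5] [0.582 0.024 0.088]
[array([0.6158, 0.0387]), array([0.6172, 0.0143]), array([0.5462, 0.0087]), array([0.5445, 0.0349])]
mill 0.83 [24.0, 288.9] [0.598 0.041 0.1  ]
ring_grip 0.66 [47.9, 315.0] [0.571 0.023 0.222]
plunger_tip 0.69 [46.7, 313.3] [0.574 0.023 0.196]
infeed_edge 0.65 [21.3, 285.9] [0.602 0.044 0.084]
```

View pics/w1.png

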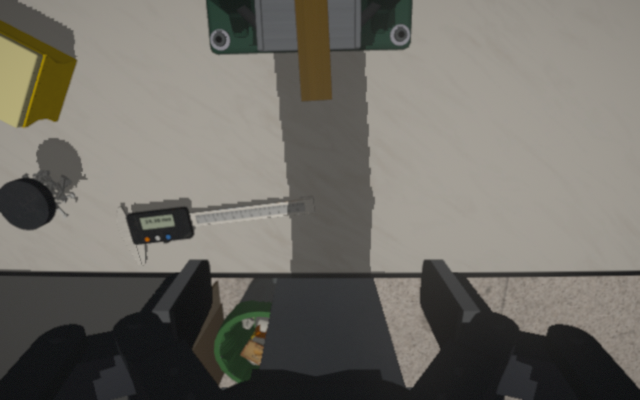

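Call:
{"method": "step_arm", "body": {"plan": "0.36 0 0.1 0 0.035 -0.01 1;0.36 0 0.2 0 0.035 -0.01 1;0.36 0 0.3 0 0.035 -0.01 1;0.36 0 0.4 0 0.035 -0.01 1;0.3 0 0.4 0 0.035 -0.01 1"}}

```text
clock: 4.1
ee_pos: [0.5552, 0.0212, 0.18]
orientation: [0.996, 0.024, 0.088, 0.001]
wrist_force: [0.1, 0.6, 0.1]
finger_gap: 0.0856
grip_force: 0.0
```

```bash
cat >> h.py <<'E'
def delta(t):
    s,r=st(); d=r.T@(np.array(t)-s["ee_pos"])/.04; print("units",np.round(d,2),"per5",np.round(d/5,3))
E
python3 -c "
from h import *
delta([.553,.022,.0815])"
```

```text
t 4.1 tcp [0.5552 0.0212 0.18  ] toolx [0.983 0.047 0.175] tooly [ 0.047 -0.999  0.005] z [ 0.175  0.003 -0.985] q [-0.14  0.61  0.01  2.01  0.04  0.34 -1.69] F [0.1 0.6 0.1] M [-0.011  0.227 -0.055] gap 0.0856 grip 0.0
units [-0.49 -0.03  2.42] per5 [-0.097 -0.007  0.483]
```

Call:
{"method": "step_arm", "body": {"plan": "-0.1 0 0.48 0 0 0 0;-0.1 0 0.48 0 0 0 0;-0.1 0 0.48 0 0 0 0;-0.1 0 0.48 0 0 0 0;-0.1 0 0.48 0 0 0 0"}}

```text
clock: 4.72
ee_pos: [0.5519, 0.0207, 0.0819]
orientation: [0.996, 0.024, 0.087, 0.001]
wrist_force: [0.3, -0.5, 0.2]
finger_gap: 0.043
grip_force: 0.0
```

Run:
```python
from h import *
delta([.553,.022,.0815])
cv2.imwrite("pics/s2.png",cv2.resize(camera("side")[150:300,230:430,::-1],None,fx=4,fy=4,interpolation=2))
```

```text
t 4.72 tcp [0.5519 0.0207 0.0819] toolx [0.984 0.047 0.174] tooly [ 0.047 -0.999  0.005] z [ 0.174  0.003 -0.985] q [-0.15  0.79  0.02  2.08  0.05  0.09 -1.7 ] F [ 0.3 -0.5  0.2] M [ 0.053  0.175 -0.001] gap 0.043 grip 0.0
units [ 0.03 -0.03  0.01] per5 [ 0.006 -0.006  0.003]
```

View pics/s2.png

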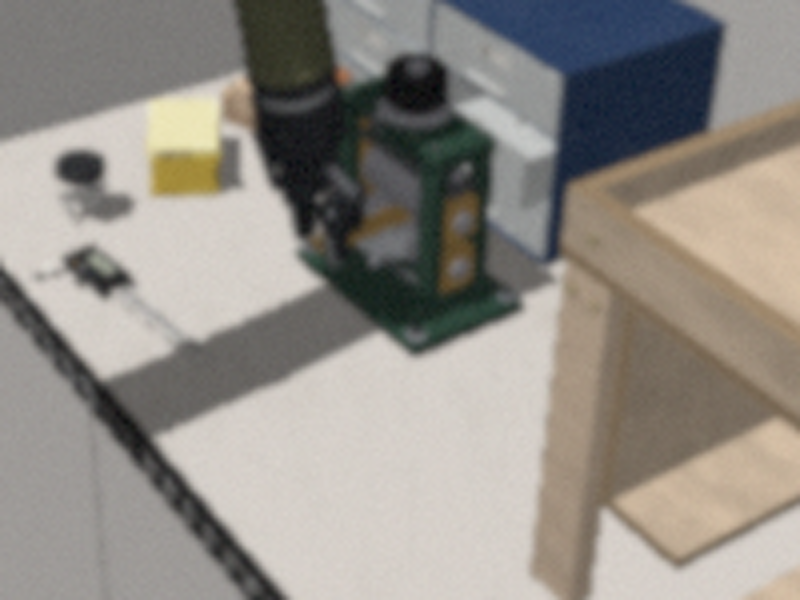

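Call:
{"method": "step_arm", "body": {"plan": "0 0 0 0 0 0 -1;0 0 0 0 0 0 -1;0 0 0 0 0 0 -1;0 0 0 0 0 0 -1;0 0 0 0 0 0 -1", "newtons": 90}}

```text
clock: 5.4
ee_pos: [0.5525, 0.0224, 0.0827]
orientation: [0.996, 0.025, 0.088, 0.0]
wrist_force: [-0.4, -0.2, 0.7]
finger_gap: 0.019
grip_force: 88.4
```

Run:
```python
from h import *
st()
from scipy.optimize import least_squares,fsolve
D=[(.482,.2315,.5,1.99,0),(.5556,.18,.61,2.01,.175),(.5523,.0819,.79,2.08,.175),(.624,.231,.689,1.565,0)]
def fk(p,q2,q4,t): h,a,b,c=p; return np.array([a*np.sin(q2)+b*np.sin(q2+q4)+c*np.sin(t),h+a*np.cos(q2)+b*np.cos(q2+q4)-c*np.cos(t)])
f=least_squares(lambda p:np.concatenate([fk(p,*d[2:])-d[:2] for d in D]),[.3,.4,.4,.25]); print(f.x,f.fun.round(3))
for t in (.175,0,-.175):
  for r in (.5,.55,.6,.65,.7):
    q=fsolve(lambda q:fk(f.x,q[0],q[1],t)-[r,.003],[.9,2.]); print(t,r,q.round(2),"q6",round(np.pi-t-q.sum(),2))
```

```text
t 5.4 tcp [0.5525 0.0224 0.0827] toolx [0.983 0.049 0.175] tooly [ 0.049 -0.999  0.005] z [ 0.175  0.004 -0.985] q [-0.15  0.79  0.02  2.08  0.05  0.09 -1.7 ] F [-0.4 -0.2  0.7] M [-0.151  0.167 -0.102] gap 0.019 grip 88.4
[0.38118591 0.55652252 0.3507579  0.35869626] [-0.002  0.     0.     0.    -0.    -0.     0.002 -0.   ]
0.175 0.5 [0.95 2.24] q6 -0.21
0.175 0.55 [0.95 2.09] q6 -0.07
0.175 0.6 [0.97 1.95] q6 0.05
0.175 0.65 [0.99 1.8 ] q6 0.18
0.175 0.7 [1.03 1.64] q6 0.3
0 0.5 [0.94 2.06] q6 0.14
0 0.55 [0.96 1.91] q6 0.27
0 0.6 [0.99 1.76] q6 0.39
0 0.65 [1.03 1.6 ] q6 0.51
0 0.7 [1.08 1.42] q6 0.64
-0.175 0.5 [0.98 1.87] q6 0.47
-0.175 0.55 [1.01 1.72] q6 0.59
-0.175 0.6 [1.05 1.55] q6 0.71
-0.175 0.65 [1.1  1.38] q6 0.84
-0.175 0.7 [1.16 1.18] q6 0.97
```

Call:
{"method": "step_arm", "body": {"plan": "-0.07 0 -0.012 0 0 0 -1;-0.07 0 -0.012 0 0 0 -1;-0.07 0 -0.012 0 0 0 -1;-0.07 0 -0.012 0 0 0 -1;-0.07 0 -0.012 0 0 0 -1"}}

```text
clock: 6.02
ee_pos: [0.5378, 0.0219, 0.0822]
orientation: [0.996, 0.025, 0.087, 0.0]
wrist_force: [0.6, 0.3, 0.8]
finger_gap: 0.0196
grip_force: 88.4
```

Call:
{"method": "step_arm", "body": {"plan": "0 0 0 0 0 0 -0.2;0 0 0 0 0 0 -0.1;0 0 0 0 0 0 0;0 0 0 0 0 0 0;0 0 0 0 0 0 0"}}

```text
clock: 6.65
ee_pos: [0.5379, 0.0219, 0.0821]
orientation: [0.996, 0.025, 0.087, 0.0]
wrist_force: [0.1, 0.2, 0.5]
finger_gap: 0.0428
grip_force: 0.0
```

Run:
```python
from h import *
delta([.538,.022,.0815])
i=camera_info("top"); camera("top"); 
for x in regions_of("top","strip_mid")[:2]:
    w=np.argwhere(x["region"]); lo=w[w[:,0]==w[:,0].max()].mean(0); print(x["score"],x["pixel"],world(i,(lo[1],lo[0]),.088).round(4))
cv2.imwrite("pics/s3.png",np.hstack([cv2.resize(camera("side")[190:240,280:340,::-1],(480,400),interpolation=2),cv2.resize(camera("wrist")[:,:,::-1],(320,400))]))
```

```text
t 6.65 tcp [0.5379 0.0219 0.0821] toolx [0.984 0.05  0.174] tooly [ 0.05  -0.999  0.004] z [ 0.174  0.004 -0.985] q [-0.15  0.78  0.02  2.12  0.05  0.06 -1.71] F [0.1 0.2 0.5] M [-0.017  0.183 -0.025] gap 0.0428 grip 0.0
units [-0.   -0.    0.02] per5 [-0.    -0.001  0.003]
0.47 [162.0, 289.0] [0.5726 0.0788 0.088 ]
0.4 [175.4, 290.6] [0.5757 0.0309 0.088 ]
```

View pics/s3.png

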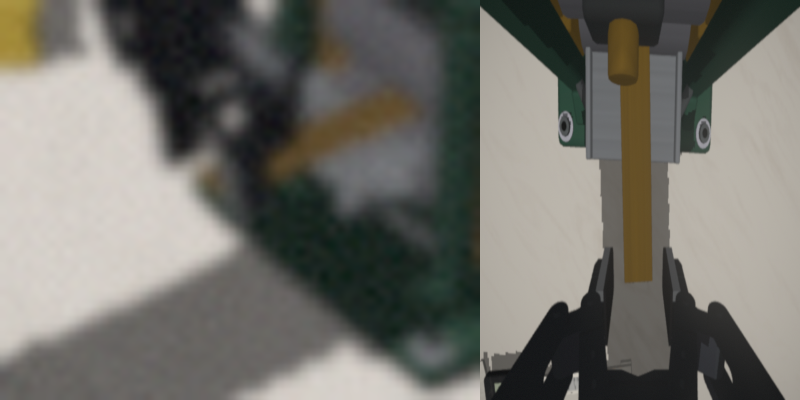

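Call:
{"method": "step_arm", "body": {"plan": "0 0 0 0 -0.03 0 0;0 0 0 0 -0.03 0 0;0 0 0 0 -0.03 0 0;0 0 0 0 -0.03 0 0;0 0 0 0 0 0 0"}}

```text
clock: 7.48
ee_pos: [0.5386, 0.0219, 0.0822]
orientation: [0.999, 0.025, 0.028, 0.001]
wrist_force: [0.6, 0.4, 0.2]
finger_gap: 0.0429
grip_force: 0.0
```

Call:
{"method": "step_arm", "body": {"plan": "0 0 0 0 0 0 -1;0 0 0 0 0 0 -1;0 0 0 0 0 0 -1;0 0 0 0 0 0 -1;0 0 0 0 0 0 -1", "newtons": 90}}

```text
clock: 8.1
ee_pos: [0.5375, 0.0218, 0.0821]
orientation: [0.999, 0.025, 0.027, 0.002]
wrist_force: [-1.9, -0.9, 0.8]
finger_gap: 0.0198
grip_force: 88.2
```

Run:
```python
from h import *
delta([.492,.020,.083])
```

```text
t 8.1 tcp [0.5375 0.0218 0.0821] toolx [0.997 0.05  0.054] tooly [ 0.05  -0.999  0.005] z [ 0.054 -0.002 -0.999] q [-0.13  0.8  -0.01  2.01  0.05  0.29 -1.7 ] F [-1.9 -0.9  0.8] M [-0.014  0.302 -0.   ] gap 0.0198 grip 88.2
units [-1.13 -0.01 -0.08] per5 [-0.227 -0.002 -0.017]
```

Call:
{"method": "step_arm", "body": {"plan": "-0.2 0 -0.02 0 0 0 -1;-0.25 0 -0.015 0 0 0 -1;-0.25 0 -0.015 0 0 0 -1;-0.25 0 -0.015 0 0 0 -1;-0.2 0 -0.015 0 0 0 -1"}}

```text
clock: 8.72
ee_pos: [0.4909, 0.0195, 0.0828]
orientation: [0.999, 0.025, 0.027, 0.002]
wrist_force: [-0.3, 0.4, 0.5]
finger_gap: 0.0195
grip_force: 88.1
```

Run:
```python
from h import *
delta([.46,.020,.11])
cv2.imwrite("pics/s4.png",np.hstack([cv2.resize(camera("side")[180:250,270:354,::-1],(480,400),interpolation=2),cv2.resize(camera("wrist")[:,:,::-1],(320,400))]))
```

```text
t 8.72 tcp [0.4909 0.0195 0.0828] toolx [0.997 0.05  0.054] tooly [ 0.05  -0.999  0.004] z [ 0.055 -0.002 -0.999] q [-0.14  0.77  0.    2.14  0.05  0.18 -1.71] F [-0.3  0.4  0.5] M [-0.017  0.013 -0.008] gap 0.0195 grip 88.1
units [-0.73 -0.05 -0.72] per5 [-0.147 -0.009 -0.144]
```

View pics/s4.png

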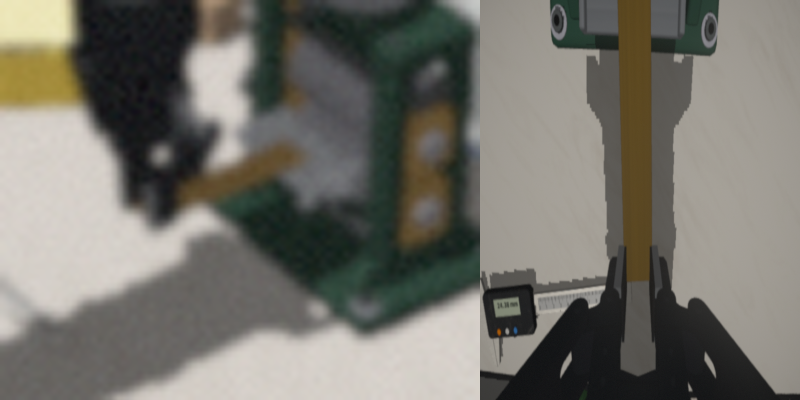

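Call:
{"method": "step_arm", "body": {"plan": "-0.1 0 -0.2 0 0 0 -1;-0.15 0 -0.2 0 0 0 -1;-0.2 0 -0.2 0 0 0 -1;-0.2 0 -0.2 0 0 0 -1;-0.15 0.1 -0.1 0 0 0 -1"}}

```text
clock: 9.45
ee_pos: [0.4576, 0.0141, 0.1177]
orientation: [0.999, 0.025, 0.028, 0.001]
wrist_force: [-0.0, 1.1, -0.9]
finger_gap: 0.0197
grip_force: 88.2
```

Call:
{"method": "step_arm", "body": {"plan": "0 0.6 0 0 0 0 -1;0 0.9 0 0 0 0 -1;0 0.9 0 0 0 0 -1;0 0.9 0 0 0 0 -1;0 0.9 0 0 0 0 -1"}}

```text
clock: 10.07
ee_pos: [0.4661, -0.1552, 0.1178]
orientation: [0.999, 0.025, 0.027, 0.002]
wrist_force: [0.5, 0.2, -1.2]
finger_gap: 0.0198
grip_force: 88.2
```

Call:
{"method": "step_arm", "body": {"plan": "0.4 0.3 0.2 0 0 0 -1;0.6 0 0.4 0 0 0 -1;0.6 0 0.4 0 0 0 -1;0.6 0 0.4 0 0 0 -1;0.4 0 0.3 0 0 0 -1"}}

```text
clock: 10.7
ee_pos: [0.5753, -0.1608, 0.055]
orientation: [0.999, 0.025, 0.028, 0.002]
wrist_force: [-0.6, 0.4, -0.3]
finger_gap: 0.0192
grip_force: 88.3
```

Run:
```python
from h import *
delta([.55,-.17,.003])
cv2.imwrite("pics/s5.png",np.hstack([cv2.resize(camera("side")[180:320,270:410,::-1],(480,480),interpolation=2),cv2.resize(camera("wrist")[:,:,::-1],(320,480))]))
```

```text
t 10.7 tcp [ 0.5753 -0.1608  0.055 ] toolx [0.997 0.05  0.055] tooly [ 0.05  -0.999  0.004] z [ 0.055 -0.002 -0.998] q [ 0.25  0.89 -0.09  1.83  0.16  0.38 -1.47] F [-0.6  0.4 -0.3] M [0.029 0.114 0.05 ] gap 0.0192 grip 88.3
units [-0.71  0.19  1.26] per5 [-0.142  0.039  0.253]
```

View pics/s5.png

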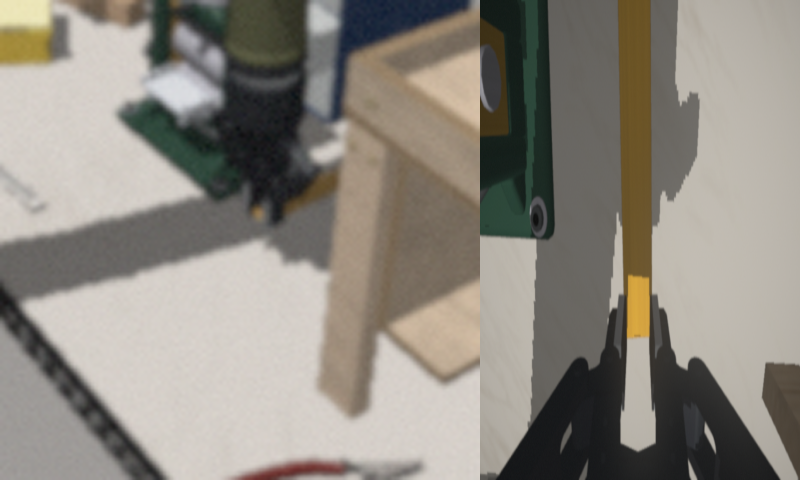

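Call:
{"method": "step_arm", "body": {"plan": "-0.1 0 0.2 0 0 0 -1;-0.15 0 0.3 0 0 0 -1;-0.15 0 0.3 0 0 0 -1;-0.1 0 0.2 0 0 0 -1;-0.06 0 0.12 0 0 0 -1"}}

```text
clock: 11.42
ee_pos: [0.554, -0.1618, 0.009]
orientation: [0.999, 0.025, 0.027, 0.001]
wrist_force: [-0.5, 0.1, -0.1]
finger_gap: 0.0195
grip_force: 88.3
```

Call:
{"method": "step_arm", "body": {"plan": "0 0 0.025 0 0 0 -1;0 0 0.025 0 0 0 -1;0 0 0.025 0 0 0 -1;0 0 0.025 0 0 0 -1;0 0 0 0 0 0 -1"}}

```text
clock: 12.05
ee_pos: [0.555, -0.1619, 0.0057]
orientation: [0.999, 0.025, 0.028, 0.002]
wrist_force: [-0.8, -0.0, -1.2]
finger_gap: 0.0196
grip_force: 88.3
```

```bash
python3 -c "
from h import *
st()"
```

```text
t 12.05 tcp [ 0.555  -0.1619  0.0057] toolx [0.997 0.05  0.055] tooly [ 0.05  -0.999  0.004] z [ 0.055 -0.002 -0.998] q [ 0.25  0.96 -0.06  1.89  0.18  0.24 -1.48] F [-0.8 -0.  -1.2] M [-0.004  0.216  0.031] gap 0.0196 grip 88.3
```

Call:
{"method": "step_arm", "body": {"plan": "0 0 0.02 0 0 0 -1;0 0 0.02 0 0 0 -1;0 0 0.02 0 0 0 -1;0 0 0.02 0 0 0 -1;0 0 0 0 0 0 -1"}}

```text
clock: 12.68
ee_pos: [0.5551, -0.1619, 0.0024]
orientation: [0.999, 0.025, 0.027, 0.002]
wrist_force: [-0.9, 0.6, -0.1]
finger_gap: 0.0194
grip_force: 88.3
```

Call:
{"method": "step_arm", "body": {"plan": "0 0 0.015 0 0 0 -1;0 0 0.015 0 0 0 -1;0 0 0.015 0 0 0 -1;0 0 0 0 0 0 -1;0 0 0 0 0 0 -1"}}

```text
clock: 13.3
ee_pos: [0.5552, -0.1619, 0.0009]
orientation: [0.999, 0.025, 0.028, 0.002]
wrist_force: [-0.5, 0.8, 2.3]
finger_gap: 0.0197
grip_force: 90.2
```

Call:
{"method": "step_arm", "body": {"plan": "0 0 0.015 0 0 0 -1;0 0 0.015 0 0 0 -1;0 0 0.01 0 0 0 -1;0 0 0 0 0 0 -1;0 0 0 0 0 0 -1"}}

```text
clock: 13.92
ee_pos: [0.5552, -0.1619, 0.0007]
orientation: [0.999, 0.025, 0.028, 0.002]
wrist_force: [-3.7, 1.3, 16.0]
finger_gap: 0.0195
grip_force: 97.5
```

```bash
python3 -c "
from h import *
st()"
```

```text
t 13.93 tcp [ 0.5552 -0.1619  0.0007] toolx [0.997 0.05  0.055] tooly [ 0.05  -0.999  0.005] z [ 0.055 -0.002 -0.998] q [ 0.24  0.97 -0.06  1.89  0.18  0.23 -1.48] F [-3.7  1.3 16. ] M [ 0.344  0.84  -0.075] gap 0.0195 grip 97.5
```

Call:
{"method": "step_arm", "body": {"plan": "0 0 -0.03 0 0 0 -1;0 0 0 0 0 0 -0.4;0 0 0 0 0 0 -0.2;0 0 0 0 0 0 0;0 0 0 0 0 0 0"}}

```text
clock: 14.55
ee_pos: [0.5552, -0.1618, 0.0001]
orientation: [0.999, 0.025, 0.027, 0.001]
wrist_force: [-0.1, 0.3, 0.9]
finger_gap: 0.0428
grip_force: 0.0
```

Call:
{"method": "step_arm", "body": {"plan": "0 0 -0.3 0 0 0 0;0 0 -0.6 0 0 0 0.5;0 0 -1 0 0 0 1;0 0 -1 0 0 0 1;0 0 -1 0 0 0 1"}}

```text
clock: 15.18
ee_pos: [0.5464, -0.1617, 0.1582]
orientation: [0.999, 0.025, 0.028, 0.002]
wrist_force: [-0.1, 0.1, 0.4]
finger_gap: 0.0857
grip_force: 0.0
```

Run:
```python
from h import *
delta([.648,.028,.27])
cv2.imwrite("pics/s6.png",np.hstack([cv2.resize(camera("side")[180:320,270:410,::-1],(480,480),interpolation=2),cv2.resize(camera("wrist")[:,:,::-1],(320,480))]))
camera("top"); i=camera_info("top")
m=regions_of("top","ring_grip")[:1]
```

```text
t 15.18 tcp [ 0.5464 -0.1617  0.1582] toolx [0.997 0.05  0.055] tooly [ 0.049 -0.999  0.005] z [ 0.056 -0.002 -0.998] q [ 0.29  0.7  -0.13  1.86  0.14  0.54 -1.45] F [-0.1  0.1  0.4] M [-0.006  0.06   0.041] gap 0.0857 grip 0.0
units [ 2.92 -4.6  -2.66] per5 [ 0.585 -0.919 -0.532]
```

View pics/s6.png

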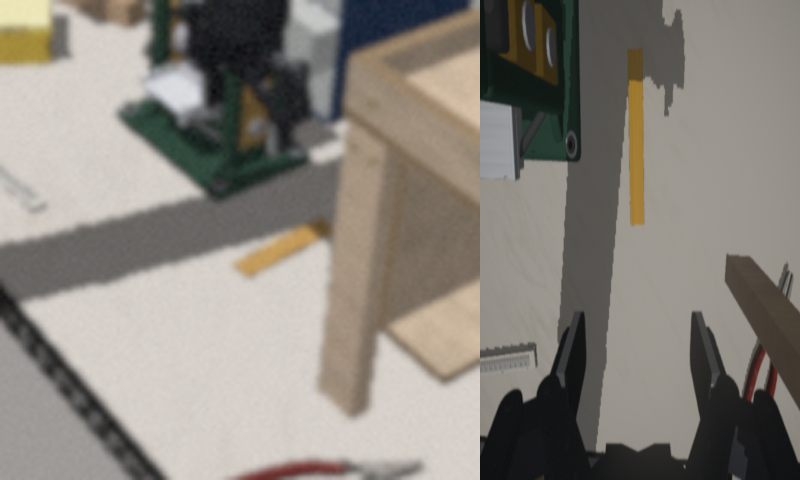

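Call:
{"method": "step_arm", "body": {"plan": "0.1 -0.5 -0.8 0 -0.011 0 1;0.2 -0.9 -0.8 0 -0.011 0 1;0.2 -1 -0.7 0 -0.011 0 1;0.25 -1 -0.3 0 -0.011 0 1;0.25 -1 0 0 -0.011 0 1"}}

```text
clock: 16.0
ee_pos: [0.5736, 0.0177, 0.2603]
orientation: [1.0, 0.025, -0.0, 0.002]
wrist_force: [-0.1, 0.0, -1.0]
finger_gap: 0.0852
grip_force: 0.0
```

Call:
{"method": "step_arm", "body": {"plan": "0 -0.3 0 0 0 0 1;0 0 0 0 0 0 1;0 0 0 0 0 0 1;0 0 0 0 0 0 1;0 0 0 0 0 0 1"}}

```text
clock: 16.62
ee_pos: [0.5728, 0.0273, 0.2603]
orientation: [1.0, 0.024, -0.0, 0.002]
wrist_force: [-0.7, -0.5, 0.8]
finger_gap: 0.0853
grip_force: 0.0
```

Run:
```python
from h import *
i=camera_info("wrist"); s,r=st(); im=camera("wrist")
print(np.round(i["origin"],3))
m=(im.max(2)<45).astype(np.uint8); 
for t in("ring_grip","plunger_tip"):
    for x in regions_of("wrist",t)[:1]:print(t,x["score"],x["pixel"],x["region"].sum())
g=cv2.medianBlur(cv2.cvtColor(im,cv2.COLOR_RGB2GRAY),5)
c=cv2.HoughCircles(g,cv2.HOUGH_GRADIENT,1.2,60,param1=80,param2=25,minRadius=40,maxRadius=140)
print(c[0][:4] if c is not None else None)
if c is not None:
    for q in c[0][:3]: print(world(i,(q[0],q[1]),.233).round(4), world(i,(q[0]+q[2],q[1]),.233).round(4))
b=im[:,:,::-1].copy()
cv2.imwrite("pics/w7.png",b)
```

```text
t 16.62 tcp [0.5728 0.0273 0.2603] toolx [ 0.999  0.048 -0.   ] tooly [ 0.048 -0.999  0.005] z [ 0.    -0.005 -1.   ] q [-0.06  0.58 -0.11  1.69  0.09  0.87 -1.74] F [-0.7 -0.5  0.8] M [-0.006 -0.007  0.031] gap 0.0853 grip 0.0
[0.648 0.031 0.403]
ring_grip 0.68 [65.7, 302.1] 39358
plunger_tip 0.7 [67.9, 301.0] 39823
[[234.6     139.8     128.68001]
 [315.      285.      139.23999]
 [163.8     189.      133.96   ]
 [553.80005 239.40001  93.16   ]]
[0.6214 0.0671 0.233 ] [0.6242 0.0063 0.233 ]
[0.5454 0.0255 0.233 ] [ 0.5484 -0.0498  0.233 ]
[0.5955 0.1026 0.233 ] [0.5985 0.0365 0.233 ]
```

View pics/w7.png

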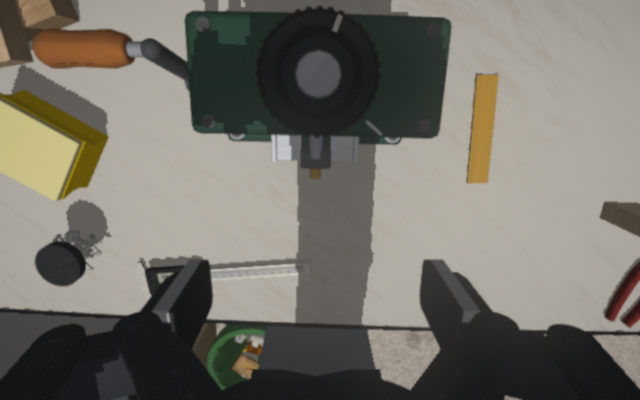

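Run:
```python
from h import *
i=camera_info("wrist")
for p,z in (((318,74),.233),((378,74),.215),((258,74),.215),((318,13),.215),((316,160),.196)): print(p,world(i,p,z).round(4))
p=world(i,(318,74),.233); delta([p[0],p[1],.2603])
```

```text
(318, 74) [0.6528 0.03   0.233 ]
(378, 74) [0.6548 0.     0.215 ]
(258, 74) [0.6519 0.0596 0.215 ]
(318, 13) [0.6811 0.0312 0.215 ]
(316, 160) [0.606  0.0285 0.196 ]
t 16.77 tcp [0.5729 0.028  0.2603] toolx [0.999 0.049 0.   ] tooly [ 0.049 -0.999  0.004] z [ 0.    -0.004 -1.   ] q [-0.07  0.58 -0.11  1.69  0.09  0.87 -1.74] F [-0.1  0.4 -0.3] M [-0.031 -0.046  0.051] gap 0.0856 grip 0.0
units [2.   0.05 0.  ] per5 [0.399 0.01  0.   ]
```

Call:
{"method": "step_arm", "body": {"plan": "0.39 0 0 0 0 0 1;0.39 0 0 0 0 0 1;0.39 0.02 0 0 0 0 1;0.39 0.02 0 0 0 0 1;0.39 0.02 0 0 0 0 1"}}

```text
clock: 17.4
ee_pos: [0.6514, 0.0298, 0.2603]
orientation: [1.0, 0.025, -0.0, 0.002]
wrist_force: [-0.6, -0.6, 0.7]
finger_gap: 0.0853
grip_force: 0.0
```

Call:
{"method": "step_arm", "body": {"plan": "0 0 0.2 0 0 0 1;0 0 0.2 0 0 0 1;0 0 0 0 0 0 1;0 0 0 0 0 0 1;0 0 0 0 0 0 1"}}

```text
clock: 18.02
ee_pos: [0.651, 0.0298, 0.2447]
orientation: [1.0, 0.025, 0.0, 0.002]
wrist_force: [0.4, -0.1, 0.2]
finger_gap: 0.0855
grip_force: 0.0
```

Run:
```python
from h import *
delta([.651,.029,.203])
```

```text
t 18.02 tcp [0.651  0.0298 0.2447] toolx [0.999 0.05  0.001] tooly [ 0.05  -0.999  0.004] z [ 0.001 -0.004 -1.   ] q [-0.06  0.71 -0.1   1.47  0.09  0.97 -1.71] F [ 0.4 -0.1  0.2] M [ 0.047 -0.005 -0.034] gap 0.0855 grip 0.0
units [-0.    0.02  1.04] per5 [-0.     0.003  0.209]
```

Call:
{"method": "step_arm", "body": {"plan": "0 0 0.2 0 0 0 1;0 0 0.25 0 0 0 1;0 0 0.25 0 0 0 1;0 0 0.24 0 0 0 1;0 0 0.1 0 0 0 1"}}

```text
clock: 18.65
ee_pos: [0.6504, 0.0296, 0.2016]
orientation: [1.0, 0.025, -0.001, 0.002]
wrist_force: [-0.3, -0.0, -0.2]
finger_gap: 0.0855
grip_force: 0.0
```

Call:
{"method": "step_arm", "body": {"plan": "0 0 0 0 0 0 0.6;0 0 0 0 0 0 0.4;0 0 0 0 0 0 0;0 0 0 0 0 0 -1;0 0 0 0 0 0 -1", "newtons": 40}}

```text
clock: 19.27
ee_pos: [0.6512, 0.0299, 0.2034]
orientation: [1.0, 0.025, 0.001, 0.002]
wrist_force: [-1.3, 0.3, 5.3]
finger_gap: 0.0569
grip_force: 43.1
```

Run:
```python
from h import *
st()
```

```text
t 19.27 tcp [0.6512 0.0299 0.2034] toolx [0.999 0.05  0.001] tooly [ 0.05  -0.999  0.004] z [ 0.001 -0.004 -1.   ] q [-0.06  0.75 -0.1   1.51  0.1   0.88 -1.72] F [-1.3  0.3  5.3] M [ 0.305  0.256 -0.028] gap 0.0569 grip 43.1
```

Call:
{"method": "step_arm", "body": {"plan": "0 0 0 0 0 0.07 -1;0 0 0 0 0 0.07 -1;0 0 0 0 0 0.07 -1;0 0 0 0 0 0.07 -1;0 0 0 0 0 0.07 -1", "newtons": 60}}

```text
clock: 19.9
ee_pos: [0.6513, 0.0305, 0.2036]
orientation: [0.989, -0.15, 0.001, 0.001]
wrist_force: [-1.3, 1.3, 5.8]
finger_gap: 0.0564
grip_force: 62.2
```

```bash
cat >> h.py <<'E'
def yaw():
    M=[]
    for k in range(1): s=manip.state()
    r=R.from_quat(s["orientation"]).as_matrix(); print("t",round(s["clock"],2),"yaw",round(float(np.degrees(np.arctan2(r[1,0],r[0,0]))),2),"Mz",round(float(s["moment"][2]),3),"F",np.round(s["wrist_force"],1),"tcp",np.round(s["ee_pos"],4),"q7",round(s["qpos"][6],2),"tq7",round(s["joint_torque"][6],3),"z",np.round(r[:,2],3),"gap",round(s["finger_gap"],4))
E
python3 -c "
from h import *
yaw()"
```

```text
t 19.9 yaw -17.31 Mz 0.135 F [-1.3  1.3  5.8] tcp [0.6513 0.0305 0.2036] q7 -2.0 tq7 0.434 z [ 0.002 -0.003 -1.   ] gap 0.0564
```

Call:
{"method": "step_arm", "body": {"plan": "0 0 0 0 0 0.03 -1;0 0 0 0 0 0 -1;0 0 0 0 0 0 1;0 0 0 0 0 0 1;0 0 0 0 0 0 1"}}

```text
clock: 20.52
ee_pos: [0.6508, 0.0292, 0.2024]
orientation: [0.986, -0.165, 0.0, 0.002]
wrist_force: [0.3, -0.7, -0.0]
finger_gap: 0.0855
grip_force: 0.0
```

Call:
{"method": "step_arm", "body": {"plan": "0 0 0 0 0 -0.1 1;0 0 0 0 0 -0.17 1;0 0 0 0 0 -0.17 1;0 0 0 0 0 -0.17 1;0 0 0 0 0 -0.17 1"}}

```text
clock: 21.15
ee_pos: [0.6509, 0.0292, 0.2026]
orientation: [0.974, 0.225, -0.001, 0.002]
wrist_force: [0.7, 0.4, -0.1]
finger_gap: 0.0856
grip_force: 0.0
```

```bash
python3 -c "
from h import *
st();yaw()"
```

```text
t 21.15 tcp [0.6509 0.0292 0.2026] toolx [ 0.898  0.439 -0.002] tooly [ 0.439 -0.898  0.004] z [ 0.    -0.005 -1.   ] q [-0.    0.76 -0.22  1.51  0.2   0.9  -1.4 ] F [ 0.7  0.4 -0.1] M [0.038 0.026 0.01 ] gap 0.0856 grip 0.0
t 21.15 yaw 26.06 Mz 0.01 F [ 0.7  0.4 -0.1] tcp [0.6509 0.0292 0.2026] q7 -1.4 tq7 -1.123 z [ 0.    -0.005 -1.   ] gap 0.0856
```

Call:
{"method": "step_arm", "body": {"plan": "0 0 0 0 0 -0.17 1;0 0 0 0 0 -0.17 1;0 0 0 0 0 -0.17 1;0 0 0 0 0 -0.17 1;0 0 0 0 0 -0.17 1"}}

```text
clock: 21.78
ee_pos: [0.6509, 0.0291, 0.2025]
orientation: [0.795, 0.607, -0.001, 0.002]
wrist_force: [0.3, 0.2, 0.3]
finger_gap: 0.0854
grip_force: 0.0
```

Call:
{"method": "step_arm", "body": {"plan": "0 0 0 0 0 -0.17 1;0 0 0 0 0 -0.17 1;0 0 0 0 0 -0.17 1;0 0 0 0 0 -0.17 1;0 0 0 0 0 -0.17 1"}}

```text
clock: 22.4
ee_pos: [0.651, 0.029, 0.2025]
orientation: [0.474, 0.881, -0.002, 0.001]
wrist_force: [0.0, -0.1, -0.9]
finger_gap: 0.0854
grip_force: 0.0
```

```bash
python3 -c "
from h import *
st();yaw()"
```

```text
t 22.4 tcp [0.651  0.029  0.2025] toolx [-0.551  0.834 -0.004] tooly [ 0.834  0.551 -0.003] z [ 0.    -0.005 -1.   ] q [ 0.23  0.83 -0.68  1.49  0.58  1.03 -0.02] F [ 0.  -0.1 -0.9] M [-0.019 -0.03  -0.016] gap 0.0854 grip 0.0
t 22.4 yaw 123.44 Mz -0.016 F [ 0.  -0.1 -0.9] tcp [0.651  0.029  0.2025] q7 -0.02 tq7 -1.196 z [ 0.    -0.005 -1.   ] gap 0.0854
```

Call:
{"method": "step_arm", "body": {"plan": "0 0 0 0 0 -0.17 1;0 0 0 0 0 -0.17 1;0 0 0 0 0 -0.17 1;0 0 0 0 0 -0.17 1;0 0 0 0 0 -0.17 1"}}

```text
clock: 23.02
ee_pos: [0.651, 0.0289, 0.2024]
orientation: [0.069, 0.998, -0.003, 0.0]
wrist_force: [0.0, 0.4, -0.5]
finger_gap: 0.0854
grip_force: 0.0
```

```bash
python3 -c "
from h import *
st();yaw()"
```

```text
t 23.02 tcp [0.651  0.0289 0.2024] toolx [-0.991  0.137 -0.001] tooly [ 0.137  0.991 -0.005] z [-0.    -0.005 -1.   ] q [ 0.32  0.89 -0.89  1.49  0.74  1.12  0.71] F [ 0.   0.4 -0.5] M [0.028 0.042 0.064] gap 0.0854 grip 0.0
t 23.02 yaw 172.14 Mz 0.064 F [ 0.   0.4 -0.5] tcp [0.651  0.0289 0.2024] q7 0.71 tq7 -1.238 z [-0.    -0.005 -1.   ] gap 0.0854
```

Call:
{"method": "step_arm", "body": {"plan": "0 0 0 0 0 0 0.6;0 0 0 0 0 0 0.4;0 0 0 0 0 0 0;0 0 0 0 0 0 -1;0 0 0 0 0 0 -1", "newtons": 60}}

```text
clock: 23.65
ee_pos: [0.6512, 0.0303, 0.2033]
orientation: [0.071, 0.997, -0.002, 0.001]
wrist_force: [-0.8, 0.7, 4.7]
finger_gap: 0.0564
grip_force: 64.3
```

Call:
{"method": "step_arm", "body": {"plan": "0 0 0 0 0 0 -1;0 0 0 0 0 0.07 -1;0 0 0 0 0 0.07 -1;0 0 0 0 0 0.07 -1;0 0 0 0 0 0.07 -1"}}

```text
clock: 24.28
ee_pos: [0.6513, 0.0308, 0.2033]
orientation: [0.21, 0.978, -0.001, 0.001]
wrist_force: [-1.0, 2.5, 5.2]
finger_gap: 0.0566
grip_force: 64.7
```

```bash
python3 -c "
from h import *
yaw()"
```

```text
t 24.27 yaw 155.72 Mz 0.002 F [-1.   2.5  5.2] tcp [0.6513 0.0308 0.2033] q7 0.46 tq7 0.516 z [ 0.002 -0.003 -1.   ] gap 0.0566
```

Call:
{"method": "step_arm", "body": {"plan": "0 0 0 0 0 0.15 -1;0 0 0 0 0 0.15 -1;0 0 0 0 0 0.15 -1;0 0 0 0 0 0.15 -1;0 0 0 0 0 0.15 -1"}}

```text
clock: 24.9
ee_pos: [0.6523, 0.0318, 0.2033]
orientation: [0.555, 0.832, 0.001, 0.002]
wrist_force: [3.1, 4.7, 2.1]
finger_gap: 0.0562
grip_force: 64.4
```

```bash
python3 -c "
from h import *
yaw()"
```

```text
t 24.9 yaw 112.63 Mz 0.044 F [3.1 4.7 2.1] tcp [0.6523 0.0318 0.2033] q7 -0.18 tq7 1.066 z [ 0.004 -0.001 -1.   ] gap 0.0562
```

Call:
{"method": "step_arm", "body": {"plan": "0 0 0 0 0 0.15 -1;0 0 0 0 0 0.15 -1;0 0 0 0 0 0.15 -1;0 0 0 0 0 0.15 -1;0 0 0 0 0 0.15 -1"}}

```text
clock: 25.52
ee_pos: [0.6537, 0.0319, 0.2034]
orientation: [0.821, 0.571, 0.002, 0.002]
wrist_force: [8.4, 4.2, -0.7]
finger_gap: 0.0561
grip_force: 64.4
```

```bash
python3 -c "
from h import *
yaw()"
```

```text
t 25.52 yaw 69.64 Mz 0.091 F [ 8.4  4.2 -0.7] tcp [0.6537 0.0319 0.2034] q7 -0.8 tq7 0.89 z [ 0.006 -0.001 -1.   ] gap 0.0561
```

Call:
{"method": "step_arm", "body": {"plan": "0.025 0.025 0 0 0 0.06 -1;0.025 0.025 0 0 0 0.06 -1;0 0 0 0 0 0.06 -1;0 0 0 0 0 0.06 -1;0 0 0 0 0 0.06 -1"}}

```text
clock: 26.15
ee_pos: [0.6543, 0.0316, 0.2033]
orientation: [0.897, 0.443, 0.0, 0.002]
wrist_force: [1.3, 1.8, 4.4]
finger_gap: 0.0567
grip_force: 64.9
```

```bash
python3 -c "
from h import *
yaw()"
```

```text
t 26.15 yaw 52.58 Mz -0.038 F [1.3 1.8 4.4] tcp [0.6543 0.0316 0.2033] q7 -1.04 tq7 0.435 z [ 0.002 -0.003 -1.   ] gap 0.0567
```

Call:
{"method": "step_arm", "body": {"plan": "0 0 0 0 0 0.05 -1;0 0 0 0 0 0.03 -1;0 0 0 0 0 0 -1;0 0 0 0 0 0 -1;0 0 0 0 0 0 -1"}}

```text
clock: 26.78
ee_pos: [0.6544, 0.0315, 0.2033]
orientation: [0.913, 0.408, 0.0, 0.002]
wrist_force: [2.8, 1.7, 5.7]
finger_gap: 0.0569
grip_force: 64.9
```

```bash
python3 -c "
from h import *
yaw()"
```

```text
t 26.77 yaw 48.14 Mz 0.061 F [2.8 1.7 5.7] tcp [0.6544 0.0315 0.2033] q7 -1.1 tq7 -0.028 z [ 0.002 -0.003 -1.   ] gap 0.0569
```

Call:
{"method": "step_arm", "body": {"plan": "0 0 0 0 0 0.02 -1;0 0 0 0 0 0.025 -1;0 0 0 0 0 0 -1;0 0 0 0 0 0 -1;0 0 0 0 0 0 -1"}}

```text
clock: 27.4
ee_pos: [0.6545, 0.0314, 0.2034]
orientation: [0.922, 0.387, 0.001, 0.002]
wrist_force: [3.0, 2.6, 5.1]
finger_gap: 0.0564
grip_force: 64.9
```

```bash
python3 -c "
from h import *
yaw()"
```

```text
t 27.4 yaw 45.55 Mz 0.036 F [3.  2.6 5.1] tcp [0.6545 0.0314 0.2034] q7 -1.14 tq7 -0.009 z [ 0.002 -0.003 -1.   ] gap 0.0564
```

Call:
{"method": "step_arm", "body": {"plan": "0 0 0 0 0 0.08 -1;0 0 0 0 0 0.08 -1;0 0 0 0 0 0.08 -1;0 0 0 0 0 0.06 -1;0 0 0 0 0 0 -1"}}

```text
clock: 28.02
ee_pos: [0.6548, 0.0311, 0.2033]
orientation: [0.969, 0.245, 0.001, 0.002]
wrist_force: [4.8, 2.0, 5.8]
finger_gap: 0.0565
grip_force: 64.9
```

```bash
python3 -c "
from h import *
yaw()"
```

```text
t 28.02 yaw 28.41 Mz 0.247 F [4.8 2.  5.8] tcp [0.6548 0.0311 0.2033] q7 -1.38 tq7 -0.375 z [ 0.003 -0.004 -1.   ] gap 0.0565
```

Call:
{"method": "step_arm", "body": {"plan": "0 0 0 0 0 0.03 -1;0 0 0 0 0 0 -1;0 0 0 0 0 0 -1;0 0 0 0 0 0 -1;0 0 0 0 0 0 -1"}}

```text
clock: 28.65
ee_pos: [0.6548, 0.031, 0.2033]
orientation: [0.973, 0.231, 0.001, 0.002]
wrist_force: [5.3, 1.1, 4.9]
finger_gap: 0.0565
grip_force: 64.9
```

```bash
python3 -c "
from h import *
yaw()"
```

```text
t 28.65 yaw 26.7 Mz 0.247 F [5.3 1.1 4.9] tcp [0.6548 0.031  0.2033] q7 -1.4 tq7 -0.3 z [ 0.003 -0.004 -1.   ] gap 0.0565
```

Call:
{"method": "step_arm", "body": {"plan": "0 0 0 0 0 -0.1 -1;0 0 0 0 0 -0.15 -1;0 0 0 0 0 -0.15 -1;0 0 0 0 0 -0.15 -1;0 0 0 0 0 -0.15 -1"}}

```text
clock: 29.28
ee_pos: [0.6538, 0.0318, 0.2033]
orientation: [0.833, 0.553, -0.0, 0.002]
wrist_force: [1.0, 3.2, 6.3]
finger_gap: 0.0564
grip_force: 65.1
```

Call:
{"method": "step_arm", "body": {"plan": "0 0 0 0 0 -0.15 -1;0 0 0 0 0 -0.15 -1;0 0 0 0 0 -0.15 -1;0 0 0 0 0 -0.15 -1;0 0 0 0 0 -0.15 -1"}}

```text
clock: 29.9
ee_pos: [0.6524, 0.0318, 0.2033]
orientation: [0.573, 0.82, -0.002, 0.001]
wrist_force: [-2.7, 3.2, 7.8]
finger_gap: 0.0564
grip_force: 65.3
```

```bash
python3 -c "
from h import *
yaw()"
```

```text
t 29.9 yaw 110.12 Mz 0.066 F [-2.7  3.2  7.8] tcp [0.6524 0.0318 0.2033] q7 -0.22 tq7 -1.065 z [-0.001 -0.004 -1.   ] gap 0.0564
```

Call:
{"method": "step_arm", "body": {"plan": "0 0 0 0 0 -0.03 -1;0 0 0 0 0 0 -1;0 0 0 0 0 0 -1;0 0 0 0 0 0 -1;0 0 0 0 0 0 -1"}}

```text
clock: 30.52
ee_pos: [0.6524, 0.0318, 0.2033]
orientation: [0.562, 0.827, -0.002, 0.001]
wrist_force: [-2.3, 2.8, 8.6]
finger_gap: 0.056
grip_force: 65.5
```

```bash
python3 -c "
from h import *
yaw()"
```

```text
t 30.52 yaw 111.57 Mz 0.013 F [-2.3  2.8  8.6] tcp [0.6524 0.0318 0.2033] q7 -0.2 tq7 -0.045 z [-0.001 -0.004 -1.   ] gap 0.056
```

Call:
{"method": "step_arm", "body": {"plan": "0 0 0 0 0 0 -0.2;0 0 0 0 0 0 0.5;0 0 0 0 0 0 1;0 0 0 0 0 0 1;0 0 0 0 0 0 1"}}

```text
clock: 31.15
ee_pos: [0.6533, 0.0303, 0.2024]
orientation: [0.563, 0.826, -0.002, 0.001]
wrist_force: [0.0, 0.5, -0.3]
finger_gap: 0.0854
grip_force: 0.0
```

Call:
{"method": "step_arm", "body": {"plan": "0 0 -0.2 0 0 0 1;0 0 -0.5 0 0 0 1;0 0 -0.8 0 0 0 1;0 0 -0.8 0 0 0 1;0 0 -0.5 0 0 0 1"}}

```text
clock: 31.78
ee_pos: [0.6541, 0.0316, 0.3173]
orientation: [0.563, 0.826, -0.001, 0.002]
wrist_force: [0.1, 0.5, -0.0]
finger_gap: 0.0855
grip_force: 0.0
```

Run:
```python
from h import *
yaw()
i=camera_info("wrist"); im=camera("wrist"); 
print(i["origin"].round(3) if hasattr(i["origin"],"round") else i["origin"])
a=cv2.resize(im[:,:,::-1],(480,300)); b=cv2.resize(camera("side")[170:320,260:420,::-1],(320,300),interpolation=2)
cv2.imwrite("pics/w9.png",np.hstack([a,b]))
```

```text
t 31.77 yaw 111.42 Mz 0.025 F [ 0.1  0.5 -0. ] tcp [0.6541 0.0316 0.3173] q7 -0.12 tq7 -0.09 z [ 0.003 -0.004 -1.   ] gap 0.0855
[0.626 0.102 0.46 ]
```

View pics/w9.png

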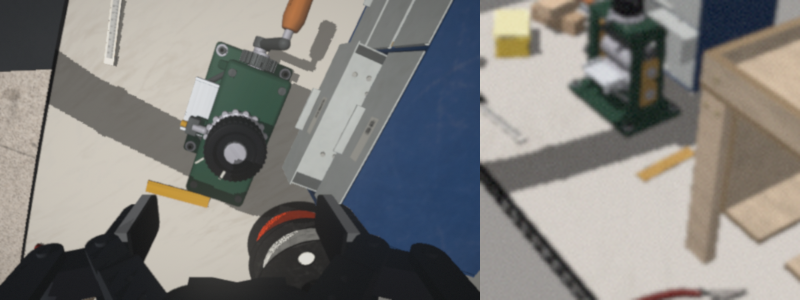

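```bash
cat > m.py <<'E'
from h import *
s=manip.state(); i=camera_info("wrist"); im=camera("wrist"); cv2.imwrite("pics/w10.png",im[:,:,::-1])
Rt=R.from_quat(s["orientation"]); Rc=R.from_quat(i["rotation"]); rel=Rt.inv()*Rc; off=Rt.inv().apply(np.array(i["origin"])-s["ee_pos"])
R7=R.from_matrix(np.array([[.999,.048,0],[.048,-.999,-.005],[0,.005,-1]]).T)
R7=R.from_matrix(np.column_stack([[.999,.048,0],[.048,-.999,.005],[0,-.005,-1]]))
p7=np.array([.5728,.0273,.2603])+R7.apply(off)
K,D=np.array(i["K"]),np.array(i["D"])
def prof(img,Rw,o,name,ctr):
    th=np.radians(np.arange(0,360,2))
    for z,rs in ((.2335,(12,16,20,24,27)),):
        out=[]
        for rr in rs:
            P=np.column_stack([ctr[0]+rr/1e3*np.cos(th),ctr[1]+rr/1e3*np.sin(th),np.full(len(th),z)])
            px=cv2.projectPoints(Rw.inv().apply(P-o),np.zeros(3),np.zeros(3),K,D)[0][:,0]
            v=cv2.remap(cv2.cvtColor(img,cv2.COLOR_BGR2GRAY),px[:,:1].astype(np.float32),px[:,1:].astype(np.float32),1)[:,0]
            k=np.argsort(v)[::-1][:6]; out.append((rr,int(np.median(v)),[(int(a*2),int(v[a])) for a in k]))
        print(name); [print(" ",x) for x in out]
c=(.6535,.0305)
prof(cv2.imread("pics/w7.png"),R7*rel,p7,"start",c)
prof(im[:,:,::-1].copy(),Rc,np.array(i["origin"]),"now",c)
E
python3 m.py
```

```text
start
  (12, 28, [(180, 36), (174, 36), (172, 36), (176, 35), (192, 35), (164, 35)])
  (16, 26, [(162, 33), (166, 32), (184, 32), (182, 32), (154, 32), (174, 32)])
  (20, 28, [(340, 98), (342, 96), (338, 80), (344, 64), (336, 37), (154, 32)])
  (24, 29, [(340, 97), (342, 96), (338, 65), (344, 53), (164, 36), (168, 36)])
  (27, 33, [(6, 90), (8, 90), (18, 90), (346, 89), (16, 88), (358, 87)])
now
  (12, 46, [(210, 69), (208, 68), (212, 68), (206, 67), (182, 66), (204, 66)])
  (16, 45, [(160, 48), (140, 47), (176, 47), (174, 47), (166, 47), (134, 47)])
  (20, 44, [(260, 89), (258, 87), (262, 76), (256, 70), (254, 53), (264, 52)])
  (24, 46, [(260, 194), (258, 177), (262, 153), (256, 111), (264, 84), (254, 55)])
  (27, 48, [(260, 172), (258, 146), (262, 132), (356, 103), (6, 103), (18, 101)])
```

```bash
python3 -c "
from cell import job
print(job.sign_off())"
```

```text
the job is handed in; nothing more can be done
None
```

The brass strip lies flat on the bench beside the mill; the rolls were felt to touch after 8 clicks at about 0.25 N m and backed off 4 clicks, confirmed by the ring's index mark, and the job was handed in at about 32 s.

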